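Take a carded seal pack off its upturned peg and stand it in the job rack

ROBOT

A 7-joint arm with a two-finger parallel gripper is mounted at the origin on the work surface. World frame = base frame: x ahead of the robot, y to its left, z up, the work surface at z = 0. Lengths are in mm, angles in rad, forces in N, time in s.
With the tool pointing down it reaches from about 400 to 925 mm from the base axis. Payload 4.1 kg.
Tool frame: the origin (TCP) lies midway between the tips of the shut fingers; the grasp point (between the pads) lies 19 mm behind it (arm.tcp_to_grasp is the distance from the TCP to the grasp point, in mm); z points along the fingers, y is the line along which they close (so a half turn about z gives the same grasp; the last joint's range is limited). The gripper opens to 85 mm and grips with 20 to 120 N. Pads are 22 mm wide; open, the fingers measure 114 mm over their backs; the gripper's body (76 mm by 85 mm) begins 54 mm behind the grasp point. The pads swing forward as they close: fully open they stand 13 mm farther back than shut.
Start: joints at [-1.397, 0.398, 0.045, 1.537, -0.019, 1.207, -0.051], TCP at [175.106, 626.004, 231.347] pointing down, gripper open.
Joint ranges: [-2.82, 2.82], [-0.49, 2.23], [-1.37, 1.46], [0, 2.46], [-1.36, 4.5], [0.23, 2], [-2.94, 2.94]. Speed limits (rad/s): [2.57, 2.57, 3.14, 3.14, 3.14, 3.14, 3.14].

INTERFACE

Orientations are given as a unit quaternion [w, x, y, z].
In Python, from workcell import arm, cams, job gives the robot as it stands. The module is installed in compiled form; this text tells all that it offers.
- The arm moves only by the tool apply_moves, never from a script. Its argument "deltas" is a list of rows, each a list of 3 entries, a list of its own where there are three numbers: the turn, a rotation vector about the tool's x, y, z in units of pi rad (1.0 is pi rad), then the shift along the tool's x, y, z in units of 100 mm (1.0 is 100 mm), then the opening, from -1 (shut) to 1 (fully open). In form: [[[wx, wy, wz], [tx, ty, tz], claw], ...]. A call has 1 to 20 rows; each row is the pose to reach, as a shift and turn from the pose commanded when the call began, along the tool's axes at that moment, turning the shorter way round; what a row does not reach only later rows make up. A row lasts 1/8 s, in which the tool goes at most 62.5 mm and 10.7 degrees, less where a joint would pass 70% of its speed; a pose out of reach is approached as far as the arm can. A call with a number of a shift or a turn outside -1 to 1 is refused whole. A call with a gripper value outside its range is refused whole. The fingers move at their own pace and stop on an object; the grip force is fixed at half the most. Time passes only in rows, so rows that repeat a pose let the fingers close. It gives the time, the measured TCP pose, the force, the opening and the grip force at its end, in the units of the state.
- arm.get_obs(): the state, without advancing time (a new reading comes with each control period).
- cams.snapshot(name): name is "scene" or "top" or "wrist"; returns a dict with "pixels" (480x640x3 uint8, blue, green, red), "fx", "fy", "cx", "cy" (pixels), "rvec" (rotation vector, rad) and "tvec" (3), from world to camera coordinates, as OpenCV has them. Camera axes: x right, y down, z forward; pixel columns grow to the right and rows downward; lengths in mm; the calibration is good to about 2 mm. A picture is of the moment at which its call begins. There is no depth.
- job.sign_off(): hands the job in; it is judged then, once.
The state is a dict: "time": time; "q": joint angles; "dq": joint speeds; "joint_torque": joint torques, N m; "position": TCP position; "orientation": TCP orientation; "wrist_force": force on the tool from outside, world axes, zero at the start; "torque": the same for the moment, N m; "finger_gap": finger opening in mm; "grip_force": force on a finger pad.
Only numpy, scipy, OpenCV 4.12 (cv2) and the standard library are available. Lean on these libraries where they do the work, as an engineer would, in place of code of your own. Each camera call takes 0.05 s, during which the arm holds its last target. There are 200 camera calls.

TASK

Take the orange carded pack off its display peg: draw it towards the free end and raise its hanging end as you go, so that the hole follows the upturned tip without forcing the light wire peg. Then lower it into the slot of the grey job rack until it stands upright on the slot's floor, let go only then, and withdraw. Leave the blue pack on its peg and do not disturb the stand, ink jar, bottle or wrench, and do not drop the orange pack on the bench.

Things in the scene. Friction and masses are not known exactly. Their poses are not given: they have to be found in the camera images.
- pack: ORANGE carded pack to take, 70-130 g: upright rigid card 66 mm wide (y), 2 thick (x), 190 tall (z). Origin: middle of its lower edge. z 0-45 mm flat tail; 45-90 white clamshell 50 wide, 24 thick; 90-138 flat, with the hanging hole; 138-190 grip block 50 wide, 12 thick; all centred. Hangs on either peg, 45-60 mm before the crossbar, free to swing, its x along the peg within 0.1 rad.
- pack_hole (a point): Centre of the orange pack's hanging hole, z 119 mm in the pack: 16 mm wide, 10 mm high (z 114-124), closed all round. At the start its upper edge rests on the peg's straight part.
- pack_grip (a point): Point to pinch in the orange pack's grip block, z 172 mm in the pack (18 mm below its top), mid-width: pinch from above, across the 12 mm thickness. Keep the fingertips over 28 mm above the hole's upper edge (pack z above 152 mm), so that the upturned tip passes below them.
- stand: Fixed peg stand: green crossbar 300 mm wide, z 145-185 mm, 15 thick, on two posts at its ends, foot plate behind. Origin: on the bench under the middle of the bar's front face; z up, y along the bar. Two level pegs run out along its -x (towards the robot). A wire must not be pushed with more than 6 N, nor the stand touched with more than 5 N by the robot.
- root_left (a point): Root of the left peg in the crossbar's face (stand y +70 mm), on its axis, 165 mm above the bench. Each peg is a 4 mm steel wire: 100 mm straight and level along the stand's -x, then a straight tip 46 mm long bent upward, without sideways bend. The wire springs up and down about its root, about 8 N per mm at the bend.
- root_right (a point): Root of the right peg (stand y -70 mm), the same. The upward bend of each tip differs and is not measured: 10 to 48 degrees, so a tip's end lies 130 to 148 mm before the crossbar and 8 to 34 mm above the level part. On the steepest tip the hole has under 2 mm of play up and down: feel for contact and raise the pack as it slides.
- other: The BLUE pack, same shape as the orange one, hanging on the other peg. Leave it hanging.
- rack: Fixed grey job rack, a block 71 mm (x) by 110 mm (y) by 55 mm high with one slot open at the top: 11 mm wide along its x, 78 mm long along its y, centred, 40 mm deep (slot floor 15 mm above the bench); yellow lines beside the mouth. Origin: centre of the underside. The pack's tail goes in, either way round.
- ink: Bystander: red ink jar, 60 mm across, 70 mm tall, origin under its centre.
- cleaner: Bystander: white bottle with green cap, 60 mm across, 160 mm tall, origin under its centre.
- wrench: Bystander: steel wrench about 180 mm long lying on the bench beyond the rack, about along y; origin near its middle.
Mind the look-alikes: they are no part of the job. What is shaped like the rack but red is not meant.

How it is judged (in metres and radians):
On the way, in this order (a step that is already met when the one before it is completed fails the run):
1. the orange pack is held in the fingers, its hole clear of the peg's end (over 156 mm before the crossbar) (x of pack_hole in the frame of stand below -0.156 m and contact force between the fingers and pack above 1 N), for 0.2 s.
2. still held, the pack is lowered into the slot to within 10 mm of its floor (z of pack in the frame of rack below 0.025 m and x of pack in the frame of rack between -0.012 and 0.012 m and y of pack in the frame of rack between -0.015 and 0.015 m and contact force between the fingers and pack above 1 N), for 0.1 s.
At the end, for the whole second after the job is handed in: The orange pack stands in the rack's slot, its lower edge within 4 mm of the slot's floor and centred within 10 mm across and 12 mm along, tilted less than 0.3 rad, at rest and released; the blue pack still hangs on its peg (z of pack in the frame of rack below 0.019 m and x of pack in the frame of rack between -0.01 and 0.01 m and y of pack in the frame of rack between -0.012 and 0.012 m and angle between pack's own z axis and vertical below 0.3 rad and linear speed of pack below 0.02 m/s and contact force between the fingers and pack below 0.1 N and height (world z) of other above 0.03 m); the robot touches nothing.
It fails at once if a peg or the stand is pushed by the orange pack with more than 6 N (contact force between pack and stand above 6 N).
It fails at once if the fingers or arm push the stand with more than 5 N (contact force between any of the fingers, the arm and stand above 5 N).
It fails at once if the orange pack falls to the bench (height (world z) of pack below 0.007 m).
It fails at once if the blue pack is moved by more than 30 mm (distance of other from where it was at the start of the episode above 0.03 m).
It fails at once if jar, bottle or wrench is moved by more than 30 mm (distance of any of ink, cleaner, wrench from where it was at the start of the episode above 0.03 m).
It also fails if it takes over 72 s, if anything falls off the work surface, if the arm or the gripper's body presses on something with over 40 N, if the wrist force passes 120 N, or if a joint passes its speed limit or range.

## Working session

There is one attempt and no reset: what is moved stays moved. The work goes in short steps, Python scripts to look and compute and a tool call to move; the robot and the scene stay as the last step left them, time stands still between calls to the robot, and variables do not carry over. Pictures are saved under pics/ and viewed, at most 10 in all, crops included, and the job is handed in when it is done.

Besides the shell and the picture viewer there is one more tool, called after ">>>" by a JSON object that holds its "name" and its "arguments", one argument or row to a line. apply_moves: Moves the arm, as the interface text tells. Shifts and turns lie within -1 to 1; 1 stands for 100 mm of shift or pi rad of turn. Its arguments: {"type":"object","properties":{"deltas":{"type":"array","items":{"type":"array"}}},"required":["deltas"]}

```bash
mkdir -p pics; cat > h.py <<'E'
import numpy as np, cv2, json
from scipy.spatial.transform import Rotation as R
from workcell import arm, cams, job
def snap(n,f):
    s=cams.snapshot(n); cv2.imwrite('pics/'+f+'.png',s['pixels'])
    np.savez('pics/'+f+'.npz',**{k:np.array(v) for k,v in s.items()}); return s
def load(f): return np.load('pics/'+f+'.npz')
def proj(s,P):
    K=np.array([[s['fx'],0,s['cx']],[0,s['fy'],s['cy']],[0,0,1.]])
    return cv2.projectPoints(np.array(P,float).reshape(-1,3),np.array(s['rvec'],float),np.array(s['tvec'],float),K,None)[0].reshape(-1,2)
def ray(s,uv):
    M=R.from_rotvec(np.array(s['rvec']).ravel()).as_matrix(); c=-M.T@np.array(s['tvec']).ravel()
    d=M.T@np.array([(uv[0]-s['cx'])/s['fx'],(uv[1]-s['cy'])/s['fy'],1]); return c,d
def atz(s,uv,z):
    c,d=ray(s,uv); return c+d*(z-c[2])/d[2]
def tri(obs):
    A=np.zeros((3,3));b=np.zeros(3)
    for s,uv in obs:
        c,d=ray(s,uv); d=d/np.linalg.norm(d);P=np.eye(3)-np.outer(d,d);A+=P;b+=P@c
    return np.linalg.solve(A,b)
E
python3 - <<'E'
from h import *
np.set_printoptions(precision=3,suppress=True)
for n in ['scene','top','wrist']:
    s=snap(n,n+'1'); c,d=ray(s,(320,240)); print(n,c,d,s['fx'])
o=arm.get_obs(); print(o, arm.tcp_to_grasp)
E
```

```text
scene [1305.211 -304.687  935.305] [-0.636  0.216 -0.741] 503.4931553287786
top [ 468.531  -54.341 1482.45 ] [ 0.091 -0.026 -0.996] 581.2543775793432
wrist [ 92.896 648.75  372.621] [ 0.316 -0.092 -0.944] 343.13167694895907
{'time': 0.15, 'q': array([-1.397,  0.399,  0.045,  1.538, -0.019,  1.207, -0.051]), 'dq': array([ 0.001, -0.001, -0.   , -0.004, -0.001, -0.   ,  0.001]), 'joint_torque': array([  0.002, -47.556,   1.367, -25.451,   0.012,   0.007,  -0.   ]), 'position': array([174.977, 625.533, 230.49 ]), 'orientation': array([-0.   ,  0.136,  0.991, -0.001]), 'wrist_force': array([-0.848, -0.049,  0.202]), 'torque': array([0.017, 0.011, 0.024]), 'grip_force': 0.0, 'finger_gap': 85.05714159597238} 18.700000000000003
```

View pics/scene1.png

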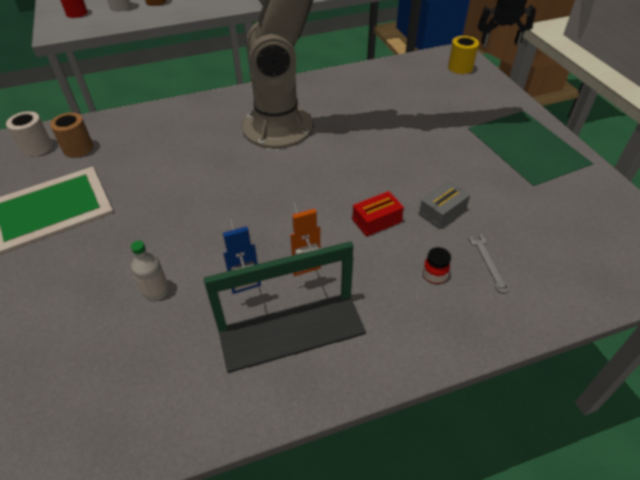

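View pics/top1.png

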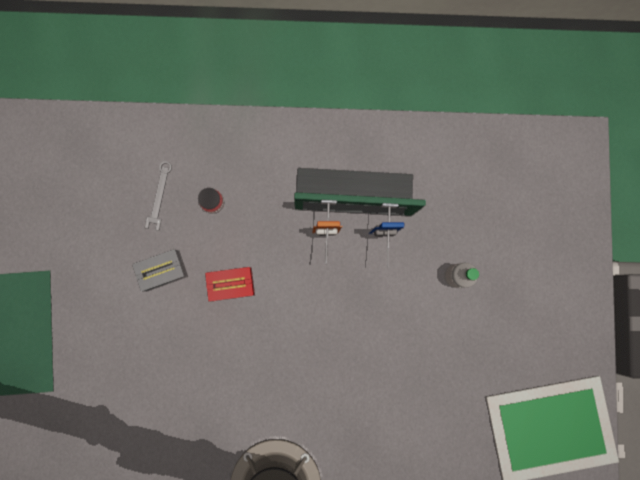

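The scene view shows orange on the left peg at about (305,240) and blue at (240,260). The grey rack is at (444,205), with the red decoy at (378,212). In the top view orange is at (327,228), the grey rack at (158,270), and the crossbar at (360,202). Next I'll enlarge these areas.

```bash
python3 - <<'E'
from h import *
t=cv2.imread('pics/top1.png'); s=cv2.imread('pics/scene1.png')
def c(im,x0,y0,w,h,k): return cv2.resize(im[y0:y0+h,x0:x0+w],None,fx=k,fy=k,interpolation=cv2.INTER_CUBIC)
a=c(t,290,190,80,60,5)   # 400x300
a2=c(t,120,240,80,60,5)
b=c(s,280,190,80,60,5)
b2=c(s,410,175,80,60,5)
cv2.imwrite('pics/comp1.png',np.vstack([np.hstack([a,a2]),np.hstack([b,b2])]))
E
```

```text
(no output)
```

View pics/comp1.png

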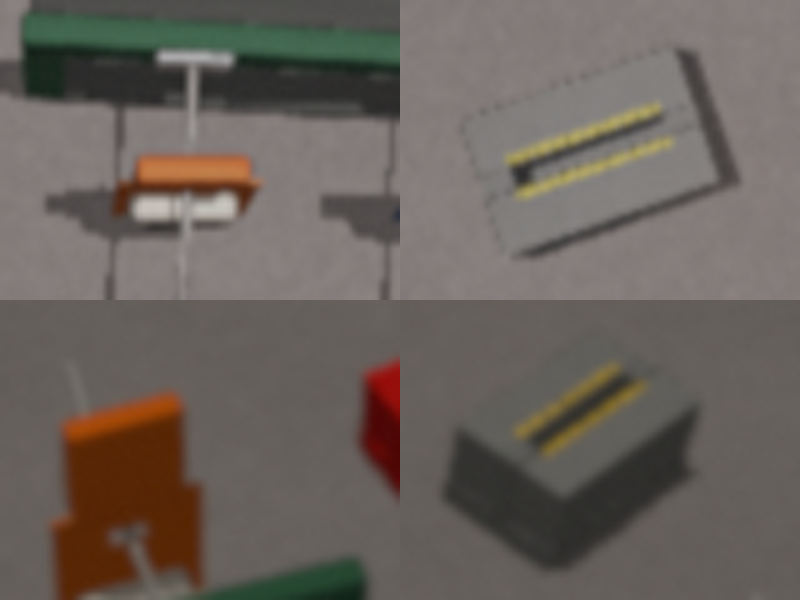

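```bash
python3 - <<'E'
from h import *
np.set_printoptions(precision=1,suppress=True)
t=load('top1'); s=load('scene1')
C=lambda u,v,x0,y0:((u+.5)/5-.5+x0,(v+.5)/5-.5+y0)
T=lambda u,v:C(u,v,290,190); T2=lambda u,v:C(u-400,v,120,240)
S=lambda u,v:C(u,v-300,280,190); S2=lambda u,v:C(u-400,v-300,410,175)
print('grip top: top@233',atz(t,T(194,169),233),'scene@233',atz(s,S(124,415),233),'tri',tri([(t,T(194,169)),(s,S(124,415))]))
for n,p in dict(bl=(138,157),br=(250,157),fl=(136,182),fr=(252,182)).items(): print(n,atz(t,T(*p),233))
print('rack',atz(t,T2(590,151),55),atz(s,S2(581,409),55),tri([(t,T2(590,151)),(s,S2(581,409))]))
for f,q in ((T2,[(508,160),(660,108),(520,193),(672,143),(462,122),(680,48),(722,183),(515,255)]),):
    print([atz(t,f(*p),55) for p in q])
print([atz(s,S2(*p),55) for p in [(515,433),(618,365),(545,455),(648,385),(460,430),(597,328),(700,400),(563,497)]])
print('peg root',atz(t,T(195,66),165),'peg pt',atz(t,T(192,135),165),atz(t,T(183,298),165))
print('bar front/top edge',atz(t,T(25,40),185), 'right end', atz(t,(424,210),185), atz(t,(296,202),185),atz(t,(295,194),185),atz(t,(424,199),185))
print('blue plate',atz(t,(390,205),165))
E
```

```text
grip top: top@233 [ 619.9 -103.8  233. ] scene@233 [ 622.1 -104.3  233. ] tri [ 620.1 -103.8  231. ]
bl [624.4 -79.4 233. ]
br [ 625.8 -127.9  233. ]
fl [613.5 -78.8 233. ]
fr [ 614.9 -129.   233. ]
rack [515.6 303.4  55. ] [515.8 304.2  55. ] [515.8 303.7  55.1]
[array([510.2, 342.9,  55. ]), array([537.5, 270.5,  55. ]), array([494.3, 336.2,  55. ]), array([520.6, 263.7,  55. ]), array([528.1, 366.3,  55. ]), array([567.1, 262.3,  55. ]), array([501.8, 238.5,  55. ]), array([464.2, 336.9,  55. ])]
[array([520.2, 264.3,  55. ]), array([492.6, 338.6,  55. ]), array([539.6, 270.8,  55. ]), array([511.4, 345.4,  55. ]), array([508.8, 239.3,  55. ]), array([463.1, 342.7,  55. ]), array([530.4, 364.5,  55. ]), array([569.2, 264.8,  55. ])]
peg root [ 675.7 -105.8  165. ] peg pt [ 643.7 -105.2  165. ] [ 568.9 -102.9  165. ]
bar front/top edge [682.2 -28.  185. ] right end [ 662.4 -321.3  185. ] [672.2 -31.4 185. ] [690.4 -28.6 185. ] [ 687.5 -321.1  185. ]
blue plate [ 674.7 -247.   165. ]
```

>>> {"name": "apply_moves", "arguments": {
  "deltas": [
    [[0,0,0.413],[-1,-0.9,-1],0],
    [[0,0,0.413],[-1,-0.9,-1],0],
    [[0,0,0.413],[-1,-0.9,-1],0],
    [[0,0,0.413],[-1,-0.9,-1],0],
    [[0,0,0.413],[-1,-0.9,-1],0],
    [[0,0,0.413],[-1,-0.9,-1],0],
    [[0,0,0.413],[-1,-0.9,-1],0],
    [[0,0,0.413],[-1,-0.9,-1],0]
  ]
}}

```text
time: 1.15
position: [247.0, 512.2, 331.0]
orientation: [0.0, 0.706, 0.708, -0.0]
wrist_force: [0.3, -0.6, -1.6]
finger_gap: 42.9
grip_force: 0.0
```

>>> {"name": "apply_moves", "arguments": {
  "deltas": [
    [[0,0,0],[-1,0.65,0],0],
    [[0,0,0],[-1,0.65,0],0],
    [[0,0,0],[-1,0.65,0],0]
  ]
}}

```text
time: 1.52
position: [316.1, 407.9, 331.8]
orientation: [0.001, 0.709, 0.705, 0.0]
wrist_force: [-0.2, 1.3, 0.0]
finger_gap: 42.6
grip_force: 0.0
```

>>> {"name": "apply_moves", "arguments": {
  "deltas": [
    [[0,0,0],[-1,0.65,0],0],
    [[0,0,0],[-1,0.65,0],0],
    [[0,0,0],[-1,0.65,0],0]
  ]
}}

```text
time: 1.9
position: [379.9, 308.6, 331.7]
orientation: [0.0, 0.709, 0.705, 0.0]
wrist_force: [-0.4, 0.6, 0.5]
finger_gap: 42.9
grip_force: 0.0
```

>>> {"name": "apply_moves", "arguments": {
  "deltas": [
    [[0,0,0],[-1,0.65,0],0],
    [[0,0,0],[-1,0.65,0],0],
    [[0,0,0],[-1,0.65,0],0]
  ]
}}

```text
time: 2.28
position: [444.2, 209.3, 331.6]
orientation: [0.001, 0.709, 0.705, 0.0]
wrist_force: [0.9, 0.5, 0.0]
finger_gap: 42.7
grip_force: 0.0
```

>>> {"name": "apply_moves", "arguments": {
  "deltas": [
    [[0,0,0],[-1,0.65,0],0],
    [[0,0,0],[-1,0.65,0],0],
    [[0,0,0],[-1,0.65,0],0],
    [[0,0,0],[-1,0.65,0],0]
  ]
}}

```text
time: 2.78
position: [506.9, 115.2, 330.9]
orientation: [-0.001, 0.706, 0.709, 0.0]
wrist_force: [-0.7, 0.3, -0.2]
finger_gap: 42.8
grip_force: 0.0
```

>>> {"name": "apply_moves", "arguments": {
  "deltas": [
    [[0,0,0],[-0.95,0.65,0.7],0],
    [[0,0,0],[-0.95,0.65,0.7],0],
    [[0,0,0],[-0.95,0.65,0.7],0],
    [[0,0,0],[-0.95,0.65,0.7],0],
    [[0,0,0],[-0.95,0.65,0.7],0],
    [[0,0,0],[-0.95,0.65,0.7],0]
  ]
}}

```text
time: 3.52
position: [572.5, 19.6, 262.2]
orientation: [-0.0, 0.706, 0.708, 0.001]
wrist_force: [-0.9, 0.1, -0.4]
finger_gap: 42.6
grip_force: 0.0
```

```bash
python3 - <<'E'
from h import *
s=snap('wrist','w2'); print(arm.get_obs()['position'],ray(s,(320,240)))
cv2.imwrite('pics/w2b.png',cv2.resize(s['pixels'],(800,600),interpolation=cv2.INTER_CUBIC))
E
```

```text
[572.52507205  19.21450838 262.08659437] (array([571.42548255, 104.35295472, 404.58548598]), array([ 0.00103583, -0.32778931, -0.94475168]))
```

View pics/w2b.png

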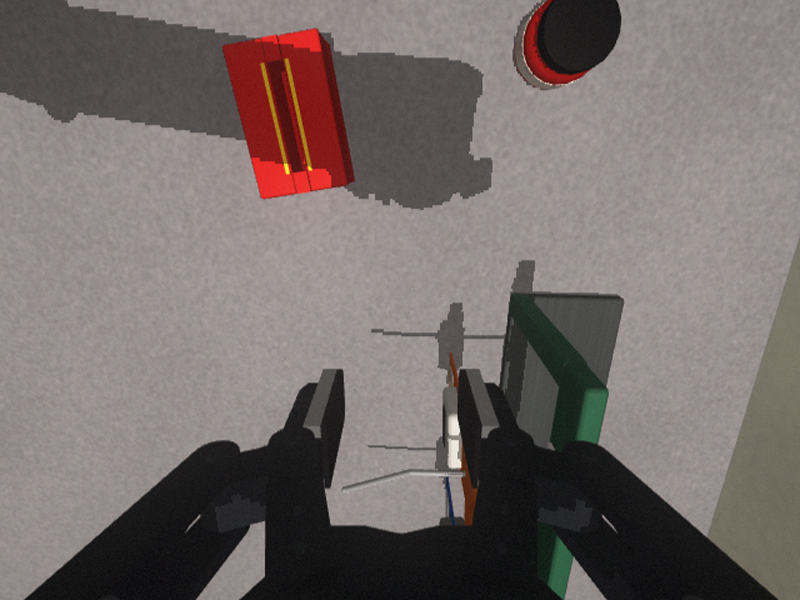

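The peg's bend shows at (412,471) and its tip end at (343,489) in the 800x600 view. The straight part lies near v=472.

```bash
python3 - <<'E'
from h import *
np.set_printoptions(precision=1,suppress=True)
s=load('w2'); t=load('top1'); sc=load('scene1')
def aty(uv,y0):
    c,d=ray(s,np.array(uv)/1.25); return c+d*(y0-c[1])/d[1]
for y in (-106,-103): print(y,[aty(p,y) for p in [(343,489),(412,471),(438,472)]])
print('z165',[atz(s,np.array(p)/1.25,165) for p in [(412,471),(438,472)]])
print('tip tri', tri([(s,(343/1.25,489/1.25)),(sc,(293.6,202.))]),tri([(s,(343/1.25,489/1.25)),(sc,(293.6,202.)),(t,(326.3,264))]))
# card edge
print('card left edges z133..', atz(s,np.array((450,354))/1.25,133+0), atz(s,np.array((465,470))/1.25,165))
E
```

```text
-106 [array([ 534.6, -106. ,  178.4]), array([ 580.5, -106. ,  161.4]), array([ 598.5, -106. ,  162.3])]
-103 [array([ 535.1, -103. ,  181.6]), array([ 580.3, -103. ,  164.9]), array([ 598.1, -103. ,  165.8])]
z165 [array([ 580.3, -102.9,  165. ]), array([ 598.2, -103.7,  165. ])]
tip tri [ 535.1 -101.9  183.2] [ 534.7 -102.5  182.8]
card left edges z133.. [606.9 -29.8 133. ] [ 616.7 -102.   165. ]
```

>>> {"name": "apply_moves", "arguments": {
  "deltas": [
    [[0,0,0],[-0.85,0.48,0],0],
    [[0,0,0],[-0.85,0.48,0],0],
    [[0,0,0],[-0.85,0.48,0],0],
    [[0,0,0],[-0.85,0.48,0],0]
  ]
}}

```text
time: 4.08
position: [620.4, -66.0, 261.3]
orientation: [-0.001, 0.706, 0.708, 0.0]
wrist_force: [1.1, 0.2, 0.3]
finger_gap: 42.6
grip_force: 0.0
```

>>> {"name": "apply_moves", "arguments": {
  "deltas": [
    [[0,0,0],[-0.39,0,0],0],
    [[0,0,0],[-0.39,0,0],0],
    [[0,0,0],[-0.39,0,0],0],
    [[0,0,0],[-0.39,0,0],0]
  ]
}}

```text
time: 4.58
position: [620.7, -104.2, 261.2]
orientation: [-0.0, 0.706, 0.708, 0.0]
wrist_force: [0.1, -0.3, -0.8]
finger_gap: 42.9
grip_force: 0.0
```

```bash
python3 - <<'E'
from h import *
s=snap('wrist','w3'); print(arm.get_obs()['position'])
cv2.imwrite('pics/w3b.png',cv2.resize(s['pixels'][230:480,140:500],None,fx=2.2,fy=2.2,interpolation=cv2.INTER_CUBIC))
E
```

```text
[ 620.73781719 -104.48525424  261.23440586]
```

View pics/w3b.png

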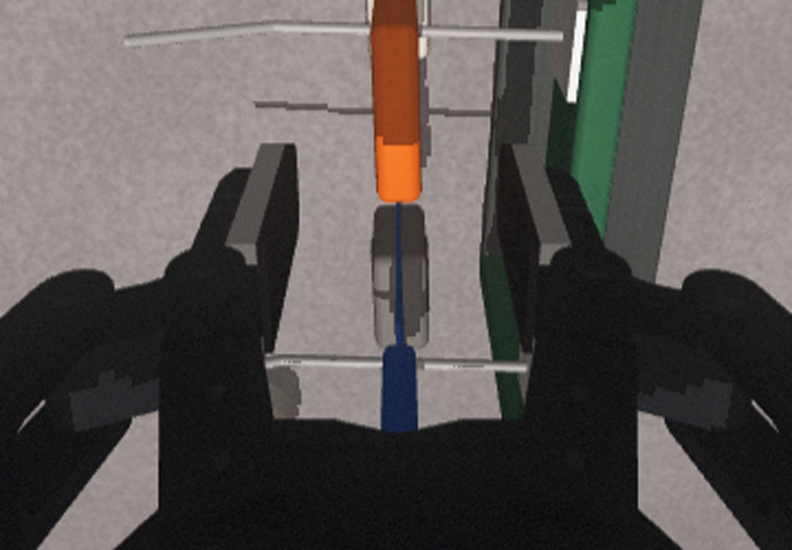

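The orange grip block sits centred between the fingers, with its top face at crop (398,140-200). The wire runs from (563,37) through the bend at (275,25) to the tip at (125,40).

```bash
python3 - <<'E'
from h import *
np.set_printoptions(precision=1,suppress=True)
s=load('w3'); w2=load('w2')
f=lambda u,v:((u+.5)/2.2-.5+140,(v+.5)/2.2-.5+230)
print('gripblock top',[atz(s,f(*p),233) for p in [(376,138),(422,138),(376,200),(422,200)]])
print('peg root,near,bend @165',[atz(s,f(*p),165) for p in [(563,37),(430,33),(275,25)]])
print('tip',tri([(s,f(125,40)),(w2,(343/1.25,489/1.25))]), 'bend',tri([(s,f(275,25)),(w2,(412/1.25,471/1.25))]))
E
```

```text
gripblock top [array([ 614.7, -109.5,  233. ]), array([ 626.3, -109.5,  233. ]), array([ 614.6, -127.6,  233. ]), array([ 626.6, -127.5,  233. ])]
peg root,near,bend @165 [array([ 675.8, -107.2,  165. ]), array([ 631. , -105.9,  165. ]), array([ 579. , -103.3,  165. ])]
tip [ 535.1 -102.1  182.7] bend [ 579.7 -102.8  165.6]
```

>>> {"name": "apply_moves", "arguments": {
  "deltas": [
    [[0,0,0],[0,0,0.3],0],
    [[0,0,0],[0,0,0.55],0],
    [[0,0,0],[0,0,0.62],0],
    [[0,0,0],[0,0,0.62],0],
    [[0,0,0],[0,0,0.62],0]
  ]
}}

```text
time: 5.25
position: [621.3, -106.5, 200.5]
orientation: [0.001, 0.707, 0.707, 0.001]
wrist_force: [0.2, 0.2, 0.3]
finger_gap: 43.1
grip_force: 0.0
```

>>> {"name": "apply_moves", "arguments": {
  "deltas": [
    [[0,0,0],[0,0,0],-0.4],
    [[0,0,0],[0,0,0],-0.5],
    [[0,0,0],[0,0,0],-0.6],
    [[0,0,0],[0,0,0],-0.65],
    [[0,0,0],[0,0,0],-0.7],
    [[0,0,0],[0,0,0],-0.75],
    [[0,0,0],[0,0,0],-0.9],
    [[0,0,0],[0,0,0],-0.9],
    [[0,0,0],[0,0,0],-0.9],
    [[0,0,0],[0,0,0],-0.9]
  ]
}}

```text
time: 6.5
position: [620.6, -106.4, 199.3]
orientation: [0.0, 0.707, 0.707, 0.0]
wrist_force: [-0.4, 0.7, 0.3]
finger_gap: 11.0
grip_force: 58.7
```

>>> {"name": "apply_moves", "arguments": {
  "deltas": [
    [[0,0,0],[0,0,-0.015],-0.9],
    [[0,0,0],[0,0,-0.03],-0.9],
    [[0,0,0],[0,0,-0.03],-0.9],
    [[0,0,0],[0,0,-0.03],-0.9]
  ]
}}

```text
time: 7.0
position: [620.4, -106.3, 202.2]
orientation: [-0.0, 0.707, 0.707, -0.0]
wrist_force: [-0.7, -1.2, -1.2]
finger_gap: 11.2
grip_force: 58.8
```

```bash
python3 - <<'E'
from h import *
o=arm.get_obs(); print(o['position'],o['wrist_force'])
s=snap('wrist','w4')
cv2.imwrite('pics/w4b.png',cv2.resize(s['pixels'][150:450,160:480],None,fx=2,fy=2,interpolation=cv2.INTER_CUBIC))
E
```

```text
[ 620.43203437 -106.331801    202.16412829] [-0.6843942  -1.16334126 -1.23292203]
```

View pics/w4b.png

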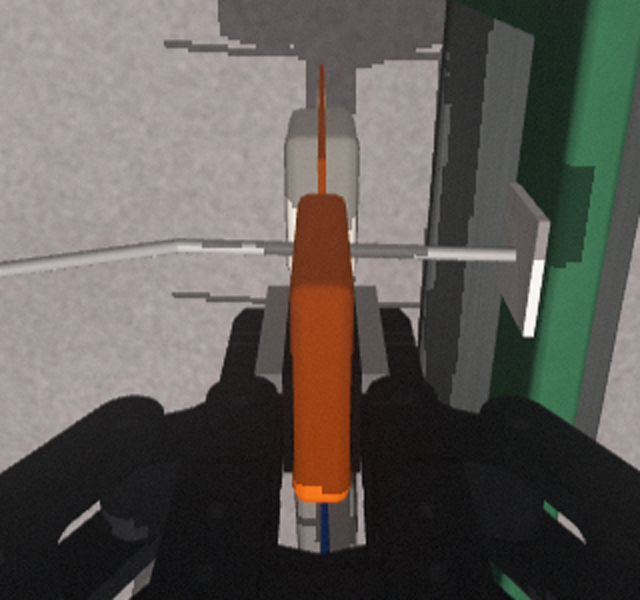

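The pack is held upright and square, and the wire passes through the hole with no noticeable load. Next I'll slide along the level part.

>>> {"name": "apply_moves", "arguments": {
  "deltas": [
    [[0,0,0],[0.002,-0.05,0],-0.9],
    [[0,0,0],[0.004,-0.1,0],-0.9],
    [[0,0,0],[0.005,-0.15,0],-0.9],
    [[0,0,0],[0.007,-0.2,0],-0.9],
    [[0,0,0],[0.008,-0.25,0],-0.9],
    [[0,0,0],[0.01,-0.3,0],-0.9],
    [[0,0,0],[0.012,-0.35,0],-0.9],
    [[0,0,0],[0.013,-0.38,0],-0.9],
    [[0,0,0],[0.013,-0.38,0],-0.9]
  ]
}}

```text
time: 8.18
position: [582.4, -105.1, 202.3]
orientation: [-0.0, 0.707, 0.707, 0.0]
wrist_force: [0.5, 0.1, -1.3]
finger_gap: 11.2
grip_force: 58.7
```

>>> {"name": "apply_moves", "arguments": {
  "deltas": [
    [[0,0,0],[0.001,-0.04,-0.006],-0.9],
    [[0,0,0],[0.003,-0.08,-0.02],-0.9],
    [[0,0,0],[0.004,-0.12,-0.036],-0.9],
    [[0,0,0],[0.005,-0.16,-0.051],-0.9],
    [[0,0,0],[0.007,-0.2,-0.066],-0.9],
    [[0,0,0],[0.008,-0.24,-0.082],-0.9],
    [[0,0,0],[0.008,-0.24,-0.082],-0.9]
  ]
}}

```text
time: 9.05
position: [558.3, -104.4, 210.7]
orientation: [0.0, 0.707, 0.707, 0.0]
wrist_force: [0.3, -0.3, -2.1]
finger_gap: 11.2
grip_force: 58.7
```

```bash
python3 - <<'E'
from h import *
o=arm.get_obs(); print(o['position'],o['wrist_force'])
s=snap('wrist','w5'); w2=load('w2')
cv2.imwrite('pics/w5b.png',cv2.resize(s['pixels'][200:400,160:480],None,fx=2.5,fy=2.5,interpolation=cv2.INTER_CUBIC))
E
```

```text
[ 558.34547475 -104.37115234  210.69404179] [ 0.26969263 -0.27902022 -2.0521305 ]
```

View pics/w5b.png

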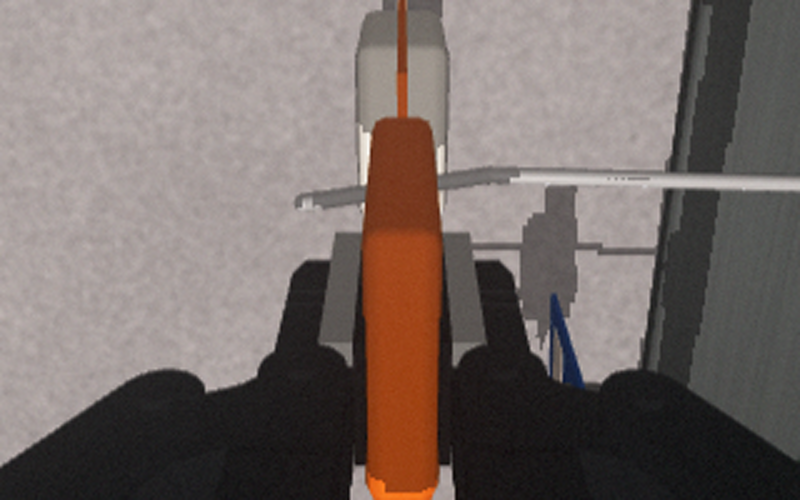

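The hole is about halfway along the tip, and the tip end shows at (298,201), well below the fingers. I'll check its height.

```bash
python3 - <<'E'
from h import *
np.set_printoptions(precision=1,suppress=True)
s=load('w5'); w2=load('w2'); sc=load('scene1')
f=lambda u,v:((u+.5)/2.5-.5+160,(v+.5)/2.5-.5+200)
print(tri([(s,f(298,201)),(w2,(343/1.25,489/1.25))]), tri([(s,f(498,176)),(w2,(412/1.25,471/1.25))]))
def aty(uv,y):
    c,d=ray(s,uv); return c+d*(y-c[1])/d[1]
print(aty(f(298,201),-102.2),aty(f(498,176),-103.3),aty(f(650,180),-105.3))
for i in range(5): print(arm.get_obs()['wrist_force'])
E
```

```text
[ 535.1 -102.2  182.5] [ 580.7 -105.   162.7]
[ 534.9 -102.2  182.5] [ 580.5 -103.3  166.7] [ 617.4 -105.3  164.5]
[ 0.2 -0.5 -1.2]
[ 0.2 -0.5 -1.2]
[ 0.2 -0.5 -1.2]
[ 0.2 -0.5 -1.2]
[ 0.2 -0.5 -1.2]
```

>>> {"name": "apply_moves", "arguments": {
  "deltas": [
    [[0,0,0],[0.001,-0.04,-0.016],-0.9],
    [[0,0,0],[0.003,-0.08,-0.031],-0.9],
    [[0,0,0],[0.004,-0.12,-0.046],-0.9],
    [[0,0,0],[0.005,-0.16,-0.062],-0.9],
    [[0,0,0],[0.007,-0.2,-0.077],-0.9],
    [[0,0,0],[0.008,-0.24,-0.093],-0.9],
    [[0,0,0],[0.009,-0.28,-0.107],-0.9],
    [[0,0,0],[0.01,-0.32,-0.12],-0.9],
    [[0,0,0],[0.01,-0.38,-0.13],-0.9],
    [[0,0,0],[0.01,-0.46,-0.13],-0.9],
    [[0,0,0],[0.01,-0.54,-0.13],-0.9],
    [[0,0,0],[0.01,-0.6,-0.13],-0.9],
    [[0,0,0],[0.01,-0.6,-0.13],-0.9],
    [[0,0,0],[0.01,-0.6,-0.13],-0.9],
    [[0,0,0],[0.01,-0.6,-0.13],-0.9]
  ]
}}

```text
time: 10.98
position: [498.8, -103.3, 223.5]
orientation: [0.0, 0.707, 0.707, 0.0]
wrist_force: [-1.3, -0.5, -2.1]
finger_gap: 11.4
grip_force: 58.7
```

>>> {"name": "apply_moves", "arguments": {
  "deltas": [
    [[0,0,0],[0,0,-0.3],-0.9],
    [[0,0,0],[0.2,0,-0.6],-0.9],
    [[0,0,0],[0.5,0.02,-0.65],-0.9],
    [[0,0,0],[0.8,0.04,-0.65],-0.9],
    [[0,0,0],[1,0.04,-0.65],-0.9]
  ]
}}

```text
time: 11.6
position: [502.8, -1.6, 288.6]
orientation: [-0.0, 0.706, 0.708, 0.0]
wrist_force: [-1.0, -0.3, -1.8]
finger_gap: 11.4
grip_force: 58.9
```

>>> {"name": "apply_moves", "arguments": {
  "deltas": [
    [[0,0,0],[0.35,0.02,0],-0.9],
    [[0,0,0],[0.7,0.04,0],-0.9],
    [[0,0,0],[1,0.05,0],-0.9]
  ]
}}

```text
time: 11.98
position: [507.6, 98.2, 288.4]
orientation: [0.0, 0.707, 0.708, 0.0]
wrist_force: [0.5, 0.3, -1.6]
finger_gap: 11.2
grip_force: 58.8
```

>>> {"name": "apply_moves", "arguments": {
  "deltas": [
    [[0,0,0],[0.35,0.02,0],-0.9],
    [[0,0,0],[0.7,0.04,0],-0.9],
    [[0,0,0],[1,0.05,0],-0.9]
  ]
}}

```text
time: 12.35
position: [512.4, 198.3, 288.3]
orientation: [-0.0, 0.707, 0.708, -0.0]
wrist_force: [0.8, -0.7, -0.9]
finger_gap: 11.1
grip_force: 58.8
```

>>> {"name": "apply_moves", "arguments": {
  "deltas": [
    [[0,0,-0.03],[0.3,0.01,0],-0.9],
    [[0,0,-0.07],[0.6,0.02,0],-0.9],
    [[0,0,-0.113],[0.9,0.03,0],-0.9],
    [[0,0,-0.113],[0.9,0.03,0],-0.9],
    [[0,0,-0.113],[0.9,0.03,0],-0.9],
    [[0,0,-0.113],[0.9,0.03,0],-0.9]
  ]
}}

```text
time: 13.1
position: [515.7, 285.1, 288.6]
orientation: [0.0, 0.572, 0.82, -0.0]
wrist_force: [-0.5, -0.4, -0.7]
finger_gap: 11.2
grip_force: 58.8
```

```bash
python3 - <<'E'
from h import *
np.set_printoptions(precision=1,suppress=True)
s=load('w5'); f=lambda u,v:((u+.5)/2.5-.5+160,(v+.5)/2.5-.5+200)
print('block ends rel TCP', [atz(s,f(*p),210.7+34)-[558.3,-104.4,210.7] for p in [(403,118),(403,485)]])
o=arm.get_obs(); print(o['position'],o['orientation'],o['wrist_force'])
s=snap('wrist','w6'); t=snap('top','t6')
a=cv2.resize(s['pixels'],(560,420),interpolation=cv2.INTER_CUBIC)
a=cv2.resize(s['pixels'][0:480,160:480],(400,600),interpolation=cv2.INTER_CUBIC)
b=cv2.resize(t['pixels'][215:335,110:190],(400,600),interpolation=cv2.INTER_CUBIC)
cv2.imwrite('pics/c6.png',np.hstack([a,b]))
E
```

```text
block ends rel TCP [array([-0.5, 44.7, 34. ]), array([ -0.4, -17.2,  34. ])]
[515.7 285.1 288.6] [ 0.   0.6  0.8 -0. ] [-0.5 -0.4 -0.7]
```

View pics/c6.png

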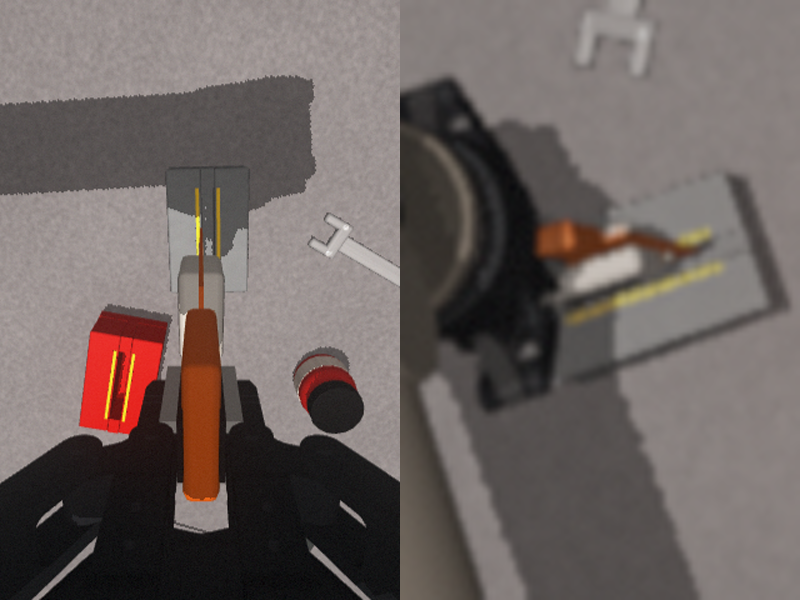

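The pack is above the rack's near end. The rack top spans u 166-248, v 168-292 in the left picture, and the yellow lines are at u of about 197 and 219.

```bash
python3 - <<'E'
from h import *
np.set_printoptions(precision=1,suppress=True)
s=load('w5'); f=lambda u,v:((u+.5)/2.5-.5+160,(v+.5)/2.5-.5+200)
print('block ends rel TCP w5', [atz(s,f(*p),210.7+34)-[558.3,-104.4,210.7] for p in [(403,232),(403,485),(403,498)]])
s=load('w6'); g=lambda u,v:((u+.5)/1.25-.5+160,(v+.5)/1.25-.5)
o=arm.get_obs(); x,y=o['orientation'][1:3]; M=R.from_quat([*o['orientation'][1:],o['orientation'][0]]).as_matrix()
yaw=np.arctan2(-M[0,0],M[1,0]);print('yaw of tool x (=pack y axis)',np.degrees(yaw))
tl=lambda P:M.T@(P-o['position'])
for n,p,z in [('lineL',(197,188),55),('lineL2',(201,254),55),('lineR',(219,188),55),('lineR2',(220,256),55),('TL',(167,169),55),('TR',(248,168),55),('BL',(170,292),55),('BR',(246,292),55),('block near top',(202,365),322.6),('block far top',(202,499),322.6)]:
    P=atz(s,g(*p),z); print(n,P,'tool',tl(P))
E
```

```text
block ends rel TCP w5 [array([-0.4, 27.6, 34. ]), array([ -0.4, -17.2,  34. ]), array([ -0.4, -19.8,  34. ])]
yaw of tool x (=pack y axis) 20.261163445270974
lineL [493.2 335.4  55. ] tool [ 54.5  -3.8 233.7]
lineL2 [516.2 282.8  55. ] tool [ -2.9  -0.4 233.7]
lineR [510.7 341.8  55. ] tool [ 54.4  14.9 233.7]
lineR2 [532.8 286.9  55. ] tool [ -4.7  16.6 233.7]
TL [464.3 341.2  55. ] tool [ 69.9 -28.9 233.7]
TR [527.7 365.4  55. ] tool [ 70.7  39.  233.7]
BL [501.7 239.3  55. ] tool [-38.6 -29.1 233.7]
BR [567.5 263.5  55. ] tool [-38.7  41.  233.7]
block near top [505.9 311.3 322.6] tool [ 27.5  -0.1 -33.9]
block far top [522.4 266.5 322.6] tool [-20.3  -0.1 -33.9]
```

>>> {"name": "apply_moves", "arguments": {
  "deltas": [
    [[0,0,0],[0.13,0.06,0],-0.9],
    [[0,0,0],[0.13,0.06,0.2],-0.9],
    [[0,0,0],[0.13,0.06,0.45],-0.9],
    [[0,0,0],[0.13,0.06,0.62],-0.9],
    [[0,0,0],[0.13,0.06,0.62],-0.9],
    [[0,0,0],[0.13,0.06,0.62],-0.9]
  ]
}}

```text
time: 13.95
position: [517.0, 301.4, 227.4]
orientation: [0.0, 0.571, 0.821, 0.001]
wrist_force: [0.3, -0.3, -1.8]
finger_gap: 11.2
grip_force: 58.8
```

```bash
python3 - <<'E'
from h import *
o=arm.get_obs(); print(o['position'],o['orientation'],o['wrist_force'])
s=snap('wrist','w7')
cv2.imwrite('pics/w7b.png',cv2.resize(s['pixels'][40:290,220:420],None,fx=2.4,fy=2.4,interpolation=cv2.INTER_CUBIC))
E
```

```text
[517.01320739 301.35718485 227.37140725] [2.90584788e-04 5.70886695e-01 8.21028428e-01 7.85053668e-04] [ 0.30248432 -0.34981732 -1.80092401]
```

View pics/w7b.png

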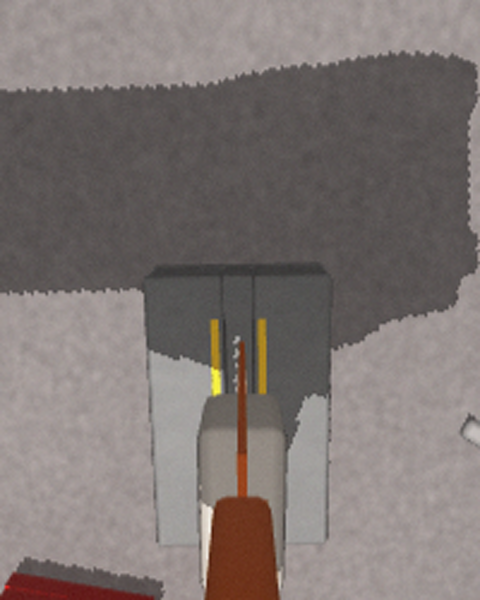

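```bash
python3 - <<'E'
from h import *
np.set_printoptions(precision=1,suppress=True)
s=load('w7'); g=lambda u,v:((u+.5)/2.4-.5+220,(v+.5)/2.4-.5+40)
o=arm.get_obs(); M=R.from_quat([*o['orientation'][1:],o['orientation'][0]]).as_matrix()
tl=lambda P:M.T@(P-o['position'])
for n,p,z in [('L',(215,320),55),('R',(262,320),55),('TL',(146,277),55),('TR',(331,277),55),('BL',(159,543),55),('BR',(327,542),55),('card corner',(241,341),71.4),('card c lo',(241,341),67)]:
    P=atz(s,g(*p),z); print(n,'tool',tl(P))
E
```

```text
L tool [ 39.9 -11.  172.6]
R tool [ 39.9   6.9 172.7]
TL tool [ 55.8 -36.5 172.6]
TR tool [ 55.8  32.4 172.7]
BL tool [-52.  -35.2 172.5]
BR tool [-51.5  34.6 172.7]
card corner tool [ 34.7  -1.1 156.3]
card c lo tool [ 34.   -1.1 160.7]
```

Aligned within about 1 mm, so I'll lower it.

>>> {"name": "apply_moves", "arguments": {
  "deltas": [
    [[0,0,0],[0,0,0.06],-0.9],
    [[0,0,0],[0,0,0.12],-0.9],
    [[0,0,0],[0,0,0.18],-0.9],
    [[0,0,0],[0,0,0.24],-0.9],
    [[0,0,0],[0,0,0.3],-0.9],
    [[0,0,0],[0,0,0.36],-0.9],
    [[0,0,0],[0,0,0.42],-0.9],
    [[0,0,0],[0,0,0.48],-0.9],
    [[0,0,0],[0,0,0.48],-0.9]
  ]
}}

```text
time: 15.12
position: [516.0, 300.7, 177.9]
orientation: [-0.0, 0.571, 0.821, -0.0]
wrist_force: [0.7, -0.2, -0.9]
finger_gap: 11.2
grip_force: 58.8
```

>>> {"name": "apply_moves", "arguments": {
  "deltas": [
    [[0,0,0],[0,0,0.02],-0.9],
    [[0,0,0],[0,0,0.04],-0.9],
    [[0,0,0],[0,0,0.055],-0.9],
    [[0,0,0],[0,0,0.065],-0.9],
    [[0,0,0],[0,0,0.065],-0.9],
    [[0,0,0],[0,0,0.065],-0.9]
  ]
}}

```text
time: 15.88
position: [516.5, 301.0, 172.1]
orientation: [-0.0, 0.571, 0.821, 0.0]
wrist_force: [0.6, -0.4, -1.6]
finger_gap: 10.9
grip_force: 58.8
```

>>> {"name": "apply_moves", "arguments": {
  "deltas": [
    [[0,0,0],[0,0,0.01],-0.9],
    [[0,0,0],[0,0,0.01],-0.9],
    [[0,0,0],[0,0,0.01],-0.9]
  ]
}}

```text
time: 16.25
position: [516.8, 301.1, 171.7]
orientation: [0.0, 0.571, 0.821, 0.001]
wrist_force: [-1.3, -1.6, 3.6]
finger_gap: 11.6
grip_force: 59.5
```

>>> {"name": "apply_moves", "arguments": {
  "deltas": [
    [[0,0,0],[0,0,0.01],-0.9],
    [[0,0,0],[0,0,0.01],-0.9],
    [[0,0,0],[0,0,0.01],-0.9]
  ]
}}

```text
time: 16.62
position: [517.0, 301.1, 171.7]
orientation: [0.0, 0.571, 0.821, 0.001]
wrist_force: [-1.9, -0.3, 9.5]
finger_gap: 11.2
grip_force: 60.4
```

The pack is on the floor: 9.5 N upward, with the height as expected. Releasing and withdrawing.

>>> {"name": "apply_moves", "arguments": {
  "deltas": [
    [[0,0,0],[0,0,-0.005],-0.7],
    [[0,0,0],[0,0,-0.005],-0.5],
    [[0,0,0],[0,0,-0.005],-0.3],
    [[0,0,0],[0,0,-0.005],0],
    [[0,0,0],[0,0,-0.005],0],
    [[0,0,0],[0,0,-0.005],0],
    [[0,0,0],[0,0,-0.005],0]
  ]
}}

```text
time: 17.5
position: [516.4, 300.9, 170.6]
orientation: [0.0, 0.571, 0.821, 0.0]
wrist_force: [-0.3, 0.6, -0.8]
finger_gap: 42.5
grip_force: 0.0
```

>>> {"name": "apply_moves", "arguments": {
  "deltas": [
    [[0,0,0],[0,0,-0.15],0],
    [[0,0,0],[0,0,-0.4],0],
    [[0,0,0],[0,0,-0.7],0],
    [[0,0,0],[0,0,-1],0],
    [[0,0,0],[0,0,-1],0],
    [[0,0,0],[0,0,-1],0],
    [[0,0,0],[0,0,-1],0]
  ]
}}

```text
time: 18.38
position: [515.8, 300.7, 269.5]
orientation: [-0.0, 0.571, 0.821, -0.001]
wrist_force: [-0.5, -0.1, -0.1]
finger_gap: 42.9
grip_force: 0.0
```

```bash
python3 - <<'E'
from h import *
s=snap('wrist','w8'); t=snap('scene','s8')
a=cv2.resize(s['pixels'][0:480,160:480],(400,600),interpolation=cv2.INTER_CUBIC)
b=cv2.resize(t['pixels'][100:340,180:560],(400,253),interpolation=cv2.INTER_CUBIC)
b2=cv2.resize(t['pixels'][150:250,400:500],(347,347),interpolation=cv2.INTER_CUBIC)
c=np.zeros((600,400,3),np.uint8); c[:253]=b; c[253:,:347]=b2
cv2.imwrite('pics/c8.png',np.hstack([a,c]))
E
```

View pics/c8.png

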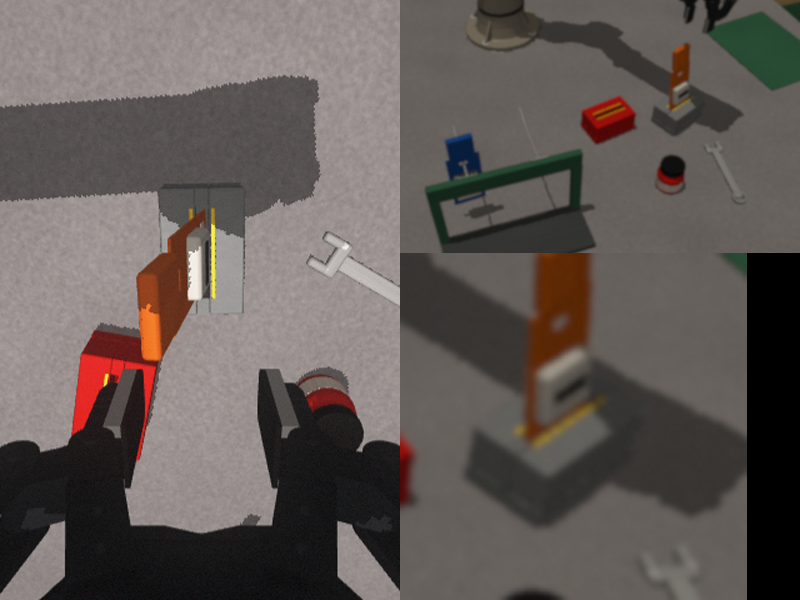

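The pack stands in the slot, leaning to one side as the slot's clearance allows. Its top is at about (150,330) in the left view. Blue still hangs, and the jar and wrench look unmoved. I'll check the lean angle before handing in.

```bash
python3 - <<'E'
from h import *
np.set_printoptions(precision=3,suppress=True)
s=load('w8'); g=lambda u,v:((u+.5)/1.25-.5+160,(v+.5)/1.25-.5)
o=arm.get_obs(); M=R.from_quat([*o['orientation'][1:],o['orientation'][0]]).as_matrix()
tl=lambda P:M.T@(P-o['position'])
L=(atz(s,g(191,212),55)+atz(s,g(213,212),55))/2; print('slot',tl(L))
for p in [(152,358),(138,285),(163,303)]:
    P=atz(s,g(*p),201); q=tl(P); print(q,'lean',np.arcsin((q[1]-tl(L)[1])/186))
# stillness
a=snap('scene','s9')['pixels'].astype(int); b=load('s8')['pixels'].astype(int); print(np.abs(a-b)[100:260,400:500].max())
E
```

```text
slot [ 37.479   0.257 214.521]
[-21.846 -27.318  68.602] lean -0.14880427429134402
[ 19.867 -32.957  68.589] lean -0.1795355258520817
[ 10.051 -20.385  68.572] lean -0.11120813010298441
6
```

```bash
python3 -c "
from workcell import job; print(job.sign_off())"
```

```text
the job is handed in; nothing more can be done
None
```

I took the orange pack off its peg without noticeable load and stood it in the grey rack's slot. It is released, at rest, and leaning about 0.15–0.2 rad (limit 0.3). The blue pack still hangs, and the job is handed in; the sign-off returned no verdict.

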